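# Find the full gauge case by its weight and put it away

## Robot

A 7-joint arm with a two-finger parallel gripper is mounted at the origin on the work surface. World frame = base frame: x ahead of the robot, y to its left, z up, the work surface at z = 0. Lengths are in m, angles in degrees, forces in N, time in s.
With the tool pointing down it reaches from about 0.4 to 0.85 m from the base axis. Payload 6.9 kg.
Tool frame: the origin (TCP) lies midway between the tips of the shut fingers; the grasp point (between the pads) lies 19 mm behind it (env.tcp_to_grasp is the distance from the TCP to the grasp point, in m); x points along the fingers, y is the direction in which the jaws open and shut, and the axes are right-handed (so a half turn about x gives the same grasp; the last joint's range is limited). The gripper opens to 85 mm and grips with 20 to 120 N. Pads are 22 mm wide; open, the fingers measure 114 mm over their backs; the gripper's body (76 mm by 85 mm) begins 54 mm behind the grasp point. The pads swing forward as they close: fully open they stand 13 mm farther back than shut.
Start: joints at [6.045, 29.078, -13.613, 85.955, 7.202, 65.827, -8.869], TCP at [0.625, -0, 0.231] pointing down, gripper open.
Joint ranges: [-176.47, 176.47], [-13.61, 117.27], [-81.72, 77.17], [0.22, 143.17], [-87.28, 267.28], [10, 112.55], [-165.47, 165.47]. Speed limits (degrees/s): [136.94, 136.94, 180, 180, 180, 180, 180].

## Interface

Orientations are given as [roll, pitch, yaw] about the fixed x, y, z axes, in that order (R = Rz(yaw) Ry(pitch) Rx(roll)).
In Python, from workcell import env gives the robot as it stands.
- The arm moves only by the tool play_rows, never from a script. Its argument "plan" is a list that holds one entry, the list of rows, each a list of 7 numbers: the turn, a rotation vector about the tool's x, y, z in units of 5 degrees (1.0 is 5 degrees), then the shift along the tool's x, y, z in units of 25 mm (1.0 is 25 mm), then the opening, from 0 (shut) to 1 (fully open). A call has 1 to 8 rows; each row is the pose to reach, as a shift and turn from the pose commanded when the call began, along the tool's axes at that moment; what a row does not reach only later rows make up. A row lasts 1/8 s, in which the tool goes at most 62.5 mm and 10.7 degrees, less where a joint would pass 70% of its speed; a pose out of reach is approached as far as the arm can. A call with a gripper value outside its range is refused whole. The fingers move at their own pace and stop on an object; "force" is the grip in N (left out, the last holds). Time passes only in rows, so rows that repeat a pose let the fingers close. It gives the time, the measured TCP pose, the force and the opening at its end, in the units of the state.
- env.get_obs(): the state, without advancing time (a new reading comes with each control period).
- env.capture(name): name is "scene" or "side" or "wrist"; returns a dict with "image" (384x512x3 uint8, blue, green, red), "fov_y" (degrees; the focal length in pixels is half the picture's height over the tangent of half this angle, whatever the lens; pixels are square), "cx", "cy" (the principal point, pixels), "k1" (the pictures are not rectified: a ray, as slopes to the right and down, at radius r is drawn at 1 + k1 r^2 times it, then the intrinsics apply), "extrinsics" (4x4, takes a point from camera to world coordinates). Camera axes: x right, y down, z forward; pixel columns grow to the right and rows downward; lengths in m; the calibration is good to about 2 mm. A picture is of the moment at which its call begins. There is no depth.
- env.sign_off(): hands the job in, once; it reports no verdict.
The state is a dict: "time": time; "joints": joint angles; "dq": joint speeds; "tau": joint torques, N m; "position": TCP position; "tool_rot": TCP orientation; "wrist_force": force on the tool from outside, world axes, zero at the start; "moment": the same for the moment, N m; "opening": finger opening in m.
Only numpy, scipy, OpenCV 4.12 (cv2) and the standard library are available. Lean on these libraries where they do the work, as an engineer would, in place of code of your own. Each camera call takes 0.05 s, during which the arm holds its last target.

## Task

Three gauge cases that look alike stand among the instruments on the bench, and only one of them still has its steel master inside. Find it by its weight, set it down gently, lid up, on the floor of the free bay of the cabinet's upper drawer, and push the drawer fully home. Leave the empty cases standing where they were (put back any that you lift), do not tip any case, and do not disturb the other instruments.

Things in the scene. Friction and masses are not known exactly. Their poses are not given: they have to be found in the camera images.
- case_a: closed, latched black gauge case with a grey seam; 120 mm long (its x), 56 wide (its y), 48 high; origin at the centre of its underside, z up through the lid. Three look the same: one (any of them) holds a snug steel master at its middle, 0.5 to 0.77 kg in all; two are empty, 0.14 to 0.24 kg. Stands lid up at any yaw, 20 mm or more free beside the middle of each long side.
- case_b: closed, latched black gauge case with a grey seam; 120 mm long (its x), 56 wide (its y), 48 high; origin at the centre of its underside, z up through the lid. Three look the same: one (any of them) holds a snug steel master at its middle, 0.5 to 0.77 kg in all; two are empty, 0.14 to 0.24 kg. Stands lid up at any yaw, 20 mm or more free beside the middle of each long side.
- case_c: closed, latched black gauge case with a grey seam; 120 mm long (its x), 56 wide (its y), 48 high; origin at the centre of its underside, z up through the lid. Three look the same: one (any of them) holds a snug steel master at its middle, 0.5 to 0.77 kg in all; two are empty, 0.14 to 0.24 kg. Stands lid up at any yaw, 20 mm or more free beside the middle of each long side.
- cabinet: cream gauge cabinet, fixed, 300 mm deep (x), 280 wide (y), 172 high, two dark-fronted drawers one above the other; origin at bench level under the middle of its front (plane of the shut drawer fronts). It faces its own -x, towards the robot; drawers slide out along -x. The cabinet's top begins at x = 0.015 in its frame; its underside is 64 mm above the drawer's floor.
- cabinet_drawer0 (a joint): how far the upper drawer is pulled out, in m: 0 fully home against its stop, 0.213 fully out; it starts 0 to 0.06 out, and has to be drawn out to about 0.19 to lower a case into it from above. It runs freely (1 to 2 N moves it) and stays where it is left.
- drawer_bay (a point): moves with the upper drawer: point on its free bay's floor, mid-width, 96 mm above the bench, axes as the cabinet's. The bay runs from 40 mm before it (-x) to 215 mm behind it and 78 mm to each side; walls 6 mm thick, 54 high; the drawer front's outer face is 61 mm before the point, top edge 64 mm above the floor. Towards +y, behind a 5 mm divider 50 high, dark foam holds five plug gauges.
- cabinet_drawer0_handle (a point): middle of the upper drawer's handle, a level aluminium bar 11 mm thick and 120 mm long along the cabinet's y, 35 mm in front of the drawer's front, 134 mm above the bench. It moves with the drawer.
- vblock: bystander: dark steel V-block, 64 by 58 mm, 60 mm high, loose on the bench among the cases; origin at the centre of its underside, as for all bystanders unless said otherwise.
- cylsquare: bystander: bright steel cylindrical square, 60 mm in diameter, 120 mm high, standing loose among the cases.
- vise: bystander: dark steel toolmaker's vise, base 150 by 60 mm, 52 mm high, with a screw and a 78 mm T-bar at its -x end (95 mm from the origin to that end, 90 mm to the other); loose, at the back of the bench.
- indicator: bystander: dial indicator on a magnetic stand: grey base 60 by 50 by 55 mm, a post up to 205 mm, and at 175 mm height an arm along its +x that carries the dial (reaching 126 mm from the post); origin under the base. Loose.
- micrometer: bystander: outside micrometer lying flat, about 165 by 70 mm and 18 mm high, loose; its origin is near the middle of its measuring axis (x).
- pinstand: bystander: wooden stand 100 by 50 mm with eight upright steel pins, 70 mm high in all, loose.
- parallel: bystander: ground steel parallel bar 150 mm long (x), 14 mm wide, 24 mm high, loose.
Things that resemble listed ones, but are neither listed nor needed, are in the scene too. Leave any red or turquoise look-alike of the case_a alone.

How it is judged:
By the outcome, as a careful person would: the job done as asked, in the order asked, and still so for the second after the job is handed in, with the robot touching nothing.
It also fails if it takes over 72 s, if anything falls off the work surface, if the arm or the gripper's body presses on something with over 40 N, if the wrist force passes 120 N, or if a joint passes its speed limit or range.

## Working session

There is one attempt and no reset: what is moved stays moved. The work goes in short steps, Python scripts to look and compute and a tool call to move; the robot and the scene stay as the last step left them, time stands still between calls to the robot, and variables do not carry over. Pictures are saved under pics/ and viewed, and the job is handed in when it is done.

Besides the shell and the picture viewer there is one more tool, called as name(argument=value, ...), one argument or row to a line, values as JSON. play_rows: Moves the arm, as the interface text tells. Its arguments: {"type":"object","properties":{"plan":{"type":"array","items":{"type":"array","items":{"type":"array","items":{"type":"number"}}}},"force":{"type":"number"}},"required":["plan"]}

```bash
ls; mkdir -p pics
python3 - <<'E'
from workcell import env
import cv2
o=env.get_obs(); print(o)
for n in ("scene","side","wrist"):
    c=env.capture(n); cv2.imwrite(f"pics/{n}0.png",c["image"])
    print(n,c["fov_y"],c["cx"],c["cy"],c["k1"],c["extrinsics"])
E
```

```text
pics
{'time': 0.0, 'joints': array([  6.04398641,  29.12668072, -13.60884384,  86.00973709,
         7.19949933,  65.82733763,  -8.8693117 ]), 'dq': array([ 0.03363259,  0.08147523,  0.06285793, -0.06168552,  0.15920982,
        0.0304651 , -0.03488579]), 'tau': array([ 1.19726570e-03, -6.20588279e+01, -2.18696728e+00, -2.49655455e+01,
        1.23123583e-02,  1.21321963e-02,  2.04169703e-05]), 'position': array([ 6.24482401e-01, -5.93335193e-05,  2.30410902e-01]), 'tool_rot': array([-90.10691982,  89.89473982, 179.89365626]), 'wrist_force': array([ 0.57331268,  0.42497365, -0.547681  ]), 'moment': array([-0.00510019, -0.04243512, -0.00772992]), 'opening': 0.08526881593815498}
scene 55.43503522212601 256.84351502398823 191.43944167134276 -0.11452874733332771 [[ 0.23603199  0.69123055 -0.68300017  1.19673641]
 [ 0.97169777 -0.16093779  0.17292329 -0.29603774]
 [ 0.00960933 -0.70448517 -0.70965365  0.80263823]
 [ 0.          0.          0.          1.        ]]
side 46.84252105389135 252.29795381937402 189.911750842181 -0.117530826879725 [[-0.98372876 -0.08584323  0.15782478  0.31711819]
 [-0.17934832  0.52094234 -0.83453775  1.09446361]
 [-0.0105782  -0.8492644  -0.52786181  0.90836497]
 [ 0.          0.          0.          1.        ]]
wrist 69.30612054988414 252.37695685524525 192.87966438547167 0.004435790197622922 [[ 9.99996794e-01 -2.90674133e-04 -2.51546480e-03  6.24042953e-01]
 [-9.77436742e-04 -9.60709199e-01 -2.77555184e-01  6.94269374e-02]
 [-2.33595206e-03  2.77556753e-01 -9.60706403e-01  3.73016074e-01]
 [ 0.00000000e+00  0.00000000e+00  0.00000000e+00  1.00000000e+00]]
```

View pics/scene0.png

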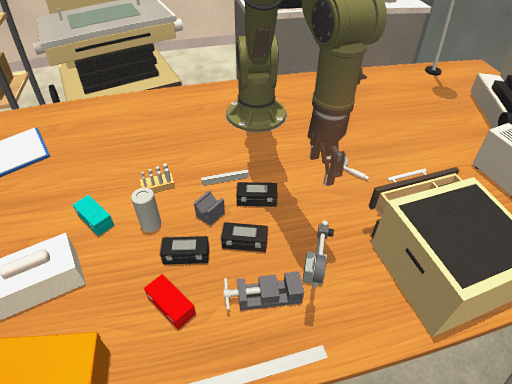

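View pics/side0.png

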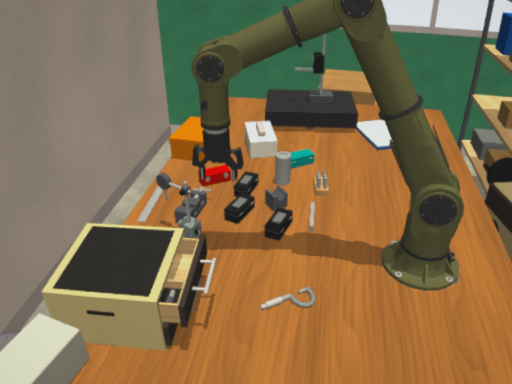

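View pics/wrist0.png

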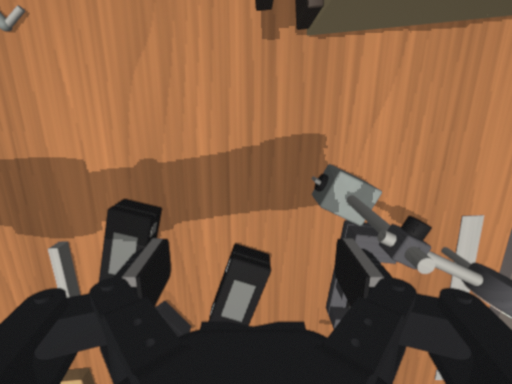

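The scene view shows three black cases at about (257,193), (245,237) and (185,250), with the cabinet at right and its upper drawer slightly open. Next I zoom in to measure.

```bash
cat > h.py <<'E'
import numpy as np, cv2, json
from scipy.optimize import least_squares
from scipy.spatial.transform import Rotation as R
def meta(c): return {k:(np.array(c[k]).tolist() if not np.isscalar(c[k]) else float(c[k])) for k in ("fov_y","cx","cy","k1","extrinsics")}
def proj(m,P):
    P=np.atleast_2d(P); E=np.array(m["extrinsics"]); q=(P-E[:3,3])@E[:3,:3]
    s=q[:,:2]/q[:,2:]; r2=(s**2).sum(1,keepdims=True); s=s*(1+m["k1"]*r2)
    f=192/np.tan(np.radians(m["fov_y"]/2)); return s*f+[m["cx"],m["cy"]]
def ray(m,uv):
    uv=np.atleast_2d(uv); f=192/np.tan(np.radians(m["fov_y"]/2)); d=(uv-[m["cx"],m["cy"]])/f; s=d.copy()
    for _ in range(30): s=d/(1+m["k1"]*(s**2).sum(1,keepdims=True))
    E=np.array(m["extrinsics"]); return E[:3,3],np.c_[s,np.ones(len(s))]@E[:3,:3].T
def onz(m,uv,z):
    o,d=ray(m,uv); return o+d*((z-o[2])/d[:,2:])
def box(x,y,yaw,L=.12,W=.056,H=.048,z=0):
    c,s=np.cos(np.radians(yaw)),np.sin(np.radians(yaw))
    p=np.array([[a*L/2,b*W/2,h] for h in (0,H) for a,b in ((1,1),(1,-1),(-1,-1),(-1,1))])
    return p@np.array([[c,s,0],[-s,c,0],[0,0,1]])+[x,y,z]
def drawbox(im,m,B,s=1,off=(0,0),col=(0,255,0)):
    p=((proj(m,B)-off+.5)*s-.5).round().astype(int)
    for i in range(4):
        for a,b in ((i,(i+1)%4),(4+i,4+(i+1)%4),(i,i+4)): cv2.line(im,tuple(map(int,p[a])),tuple(map(int,p[b])),col,1,cv2.LINE_AA)
def snap(name,tag):
    from workcell import env
    c=env.capture(name); cv2.imwrite(f"pics/{tag}.png",c["image"]); m=meta(c); json.dump(m,open(f"pics/{tag}.json","w")); return c["image"],m
def load(tag): return cv2.imread(f"pics/{tag}.png"),json.load(open(f"pics/{tag}.json"))
def crop(im,x0,y0,w,h,s): return cv2.resize(im[y0:y0+h,x0:x0+w],None,fx=s,fy=s,interpolation=cv2.INTER_CUBIC)
E
python3 - <<'E'
from h import *
for n in ("scene","side","wrist"): snap(n,n+"1")
im,_=load("scene1"); cv2.imwrite("pics/sc_a.png",crop(im,150,165,150,110,5))
cv2.imwrite("pics/sc_b.png",crop(im,355,155,155,115,5))
im,_=load("side1"); cv2.imwrite("pics/si_a.png",crop(im,170,140,160,120,5))
cv2.imwrite("pics/si_b.png",crop(im,50,210,170,130,4))
E
```

```text
(no output)
```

View pics/sc_a.png

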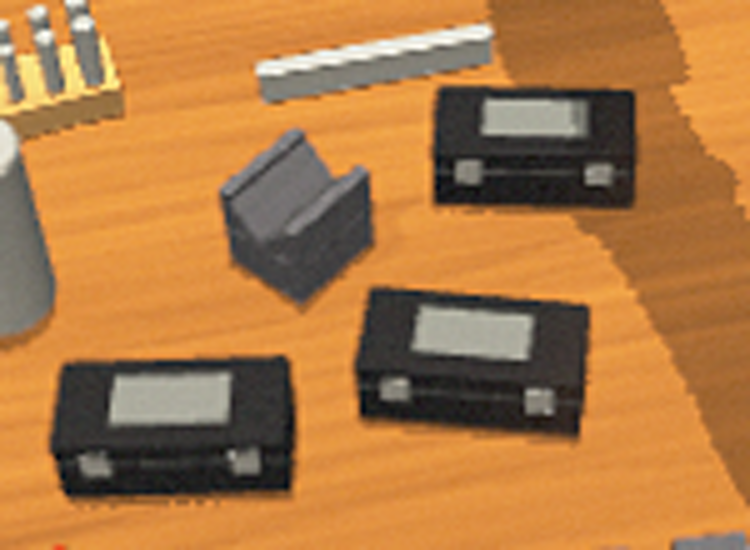

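View pics/sc_b.png

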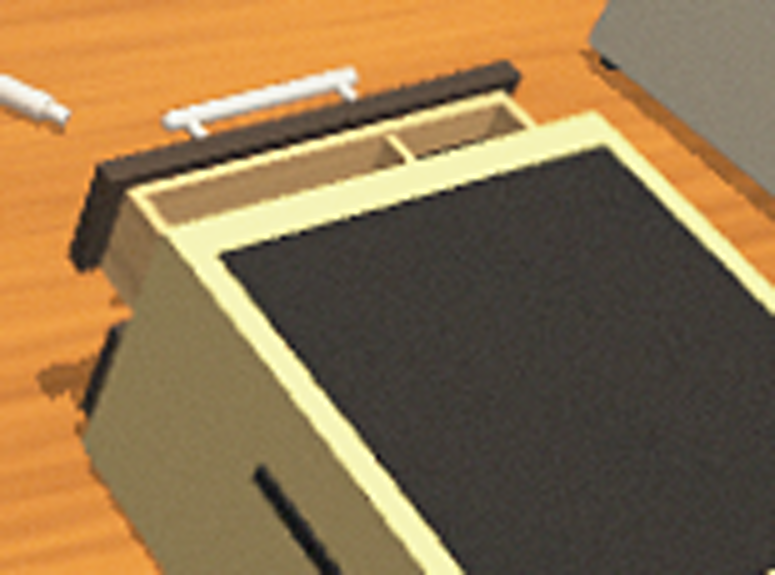

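View pics/si_a.png

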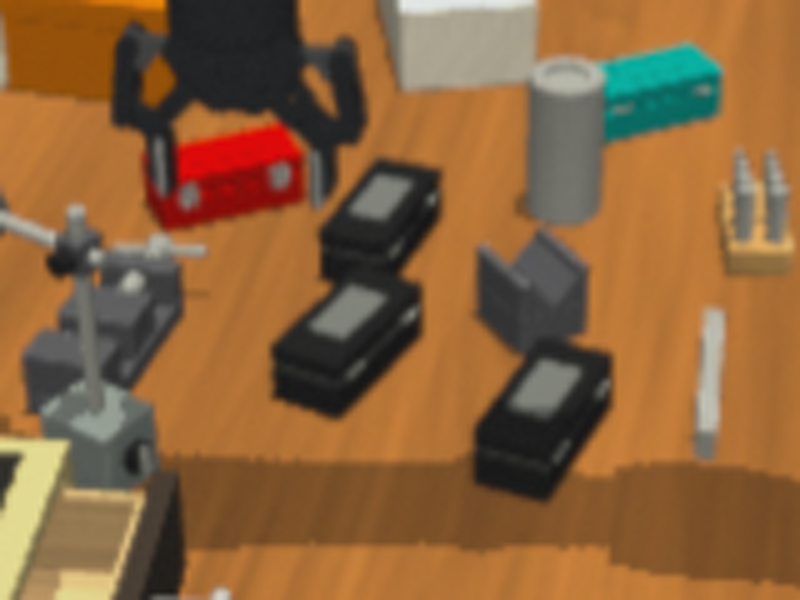

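View pics/si_b.png

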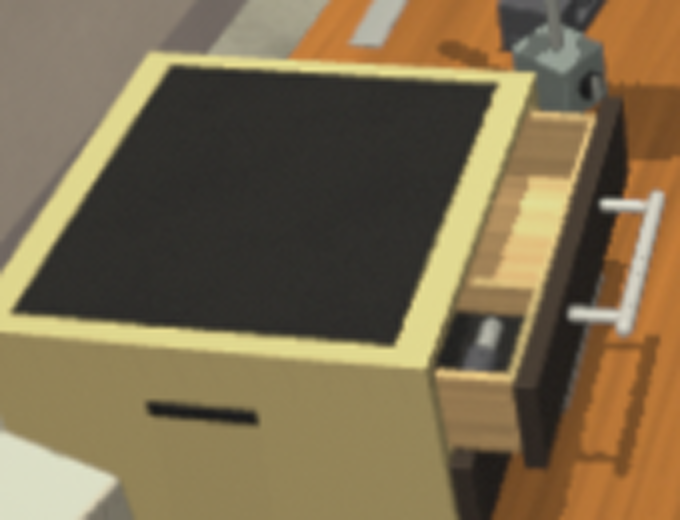

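```bash
cat > fit.py <<'E'
from h import *
RFb,RNb,LNb,LFb,RFt,RNt,LNt,LFt=range(8)
ms=load("scene1")[1]; md=load("side1")[1]
S=lambda p:((np.array(p)+.5)/5-.5)+[150,165]
D=lambda p:((np.array(p)+.5)/5-.5)+[170,140]
data={1:([(LFt,(440,88)),(RFt,(635,90)),(LNb,(433,203)),(RNb,(633,208))],[(LNt,(535,340)),(LFt,(612,355)),(RNb,(478,482)),(RFb,(545,500)),(RNt,(478,430))]),
2:([(LFt,(370,288)),(RFt,(588,305)),(LNb,(360,418)),(RNb,(577,437))],[(LFt,(422,285)),(RNb,(275,395)),(RFb,(337,415)),(RNt,(273,350))]),
3:([(LFt,(63,363)),(RFt,(288,357)),(LNb,(65,496)),(RNb,(292,492))],[(LNt,(378,162)),(LFt,(440,172)),(RNt,(322,233)),(RNb,(322,272))])}
res={}
for k,(a,b) in data.items():
    ia=[i for i,_ in a]; ib=[i for i,_ in b]; pa=np.array([S(p) for _,p in a]); pb=np.array([D(p) for _,p in b])
    def f(v):
        B=box(*v); return np.r_[(proj(ms,B[ia])-pa).ravel(),(proj(md,B[ib])-pb).ravel()]
    g=onz(ms,pa.mean(0),.024)[0]
    r=least_squares(f,[g[0],g[1],90],x_scale=[.01,.01,5],loss="soft_l1"); res[k]=r.x; print(k,r.x.round(4),r.fun.round(1))
json.dump({k:v.tolist() for k,v in res.items()},open("cases.json","w"))
im=load("scene1")[0]; c=crop(im,150,165,150,110,5)
for v in res.values(): drawbox(c,ms,box(*v),5,(150,165))
im=load("side1")[0]; d=crop(im,170,140,160,120,5)
for v in res.values(): drawbox(d,md,box(*v),5,(170,140))
cv2.imwrite("pics/fit_s.png",c);cv2.imwrite("pics/fit_d.png",d)
E
python3 fit.py
```

```text
1 [ 0.4571 -0.1094 76.2195] [-1.  -0.8  0.2 -0.9  0.1  0.9  0.5  0.2  0.6 -1.4  0.4 -0.8 -1.5  0.8
  0.8  1.3 -1.5 -0.5]
2 [ 0.6058 -0.1797 70.8605] [-0.4 -1.   0.4 -0.8 -0.7  0.4  0.4  0.5  0.4 -0.8 -0.7  0.8  0.5  1.4
 -0.9 -1.5]
3 [ 0.6123 -0.3389 79.2249] [-0.5 -1.1  0.4 -1.2 -0.2  0.6  0.4  0.2 -0.2 -1.4  0.7 -0.9 -0.9 -0.8
 -0.5  2.2]
```

View pics/fit_s.png

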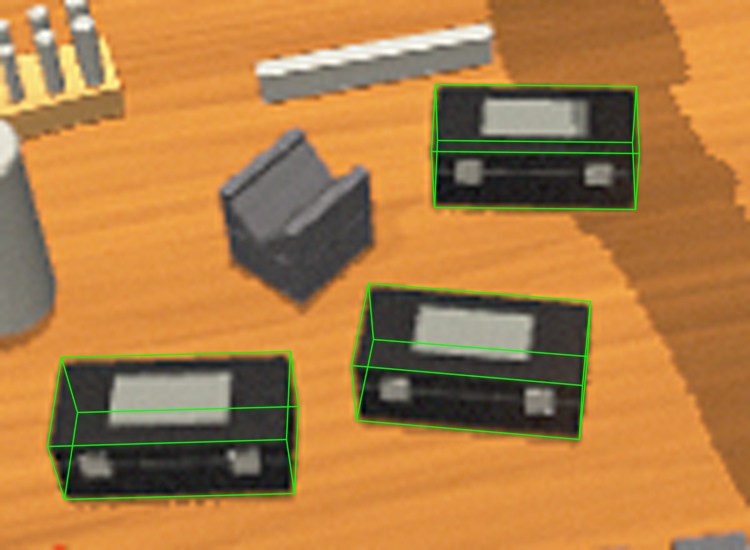

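View pics/fit_d.png

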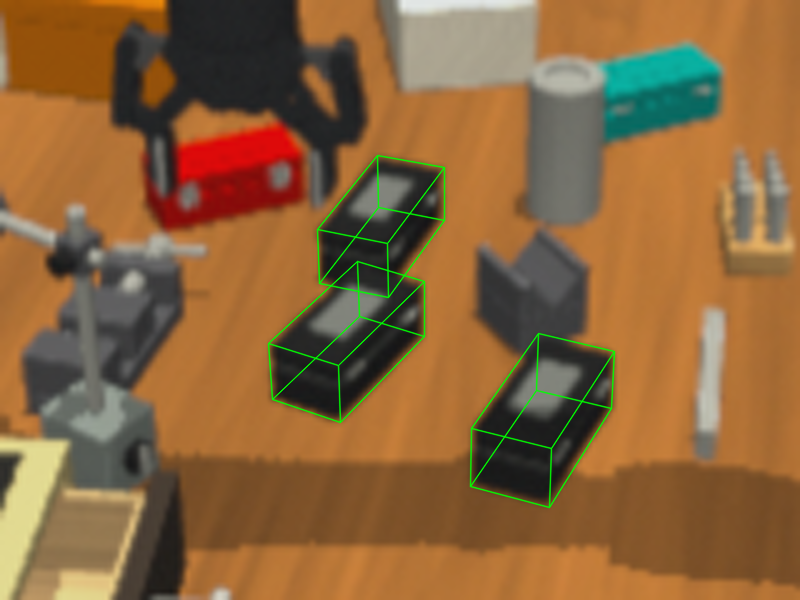

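Run:
```python
from h import *
im,_=load("scene1"); cv2.imwrite("pics/sc_c.png",crop(im,362,150,150,185,4)[:600])
im,_=load("side1"); cv2.imwrite("pics/si_c.png",crop(im,30,210,190,140,4))
```

```text
(no output)
```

View pics/sc_c.png

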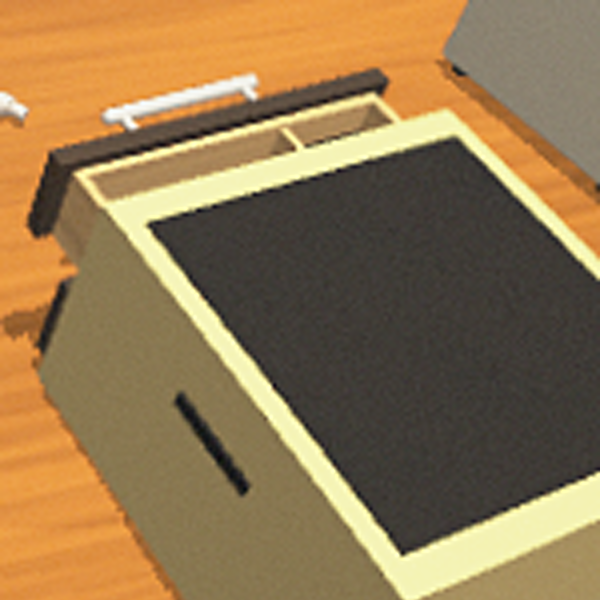

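View pics/si_c.png

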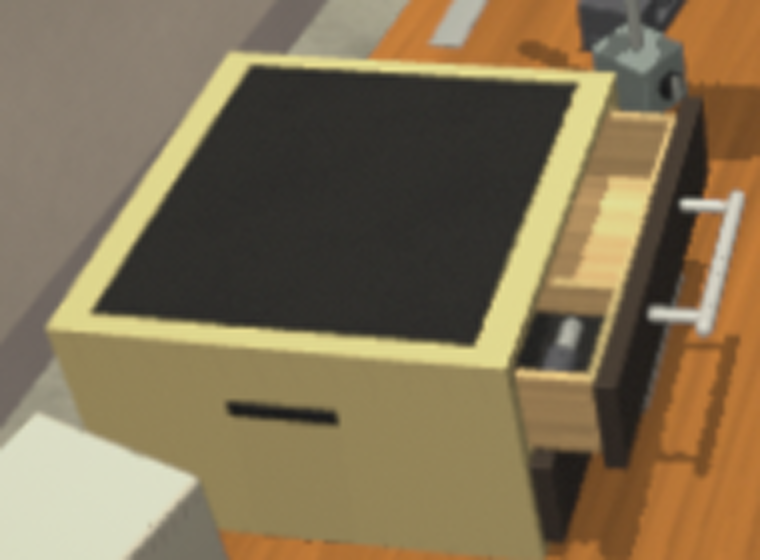

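```bash
cat > cab.py <<'E'
from h import *
ms=load("scene1")[1]; md=load("side1")[1]
S=lambda p:((np.array(p)+.5)/4-.5)+[362,150]
D=lambda p:((np.array(p)+.5)/4-.5)+[30,210]
def cw(v,P):
    c,s=np.cos(np.radians(v[2])),np.sin(np.radians(v[2])); return np.atleast_2d(P)@np.array([[c,s,0],[-s,c,0],[0,0,1]])+[v[0],v[1],0]
FL=(.015,-.14,.172);FR=(.015,.14,.172);BL=(.3,-.14,.172);BR=(.3,.14,.172)
if __name__=="__main__":
    def pts(v):
        h=[(-v[3]-.035,-.06,.134),(-v[3]-.035,.06,.134)]
        return cw(v,[FL,FR,BL,*h]),cw(v,[FL,FR,BL,BR,*h])
    pa=np.array([S(p) for p in [(108,203),(448,110),(415,598),(109,118),(254,81)]])
    pb=np.array([D(p) for p in [(613,75),(508,368),(232,55),(50,330),(738,197),(706,326)]])
    f=lambda v:np.r_[(proj(ms,pts(v)[0])-pa).ravel(),(proj(md,pts(v)[1])-pb).ravel()]
    r=least_squares(f,[.6,.35,0,.04],x_scale=[.01,.01,5,.01],loss="soft_l1"); v=r.x
    print(v.round(4),r.fun.round(1)); json.dump(v.tolist(),open("cab.json","w"))
    H=cw(v,[(-v[3]-.035,0,.134)]); print("handle",H.round(4))
    # inside points at heights
    print(onz(ms,[S((75,172)),S((290,140)),S((383,98))],.150).round(3), onz(md,[D((672,118)),D((607,290)),D((590,372))],.150).round(3))
    g=lambda P:(P-[v[0],v[1],0])@cw([0,0,v[2]],np.eye(3)).T
    for P in (onz(ms,[S((75,172)),S((290,140)),S((383,98))],.150),onz(md,[D((672,118)),D((607,290)),D((590,372))],.150)): print(g(P).round(3))
    print("vblock",onz(ms,((np.array([(225,190),(298,130),(370,175),(300,300),(375,243)])+.5)/5-.5)+[150,165],0).round(3))
E
python3 cab.py
```

```text
[0.663  0.2975 5.3337 0.0466] [-0.8 -0.1 -0.1 -1.1 -0.6  0.5  0.3 -0.5 -1.  -0.2  0.3 -0.3  0.1  0.2
 -1.1 -0.2 -0.9  0.3 -0.5  0.4 -0.3  0.4]
handle [[0.5818 0.2899 0.134 ]]
[[0.644 0.169 0.15 ]
 [0.651 0.328 0.15 ]
 [0.629 0.42  0.15 ]] [[0.647 0.174 0.15 ]
 [0.639 0.345 0.15 ]
 [0.627 0.412 0.15 ]]
[[-0.03  -0.126  0.15 ]
 [-0.009  0.032  0.15 ]
 [-0.022  0.125  0.15 ]]
[[-0.028 -0.122  0.15 ]
 [-0.02   0.049  0.15 ]
 [-0.025  0.117  0.15 ]]
vblock [[ 0.428 -0.294  0.   ]
 [ 0.387 -0.244  0.   ]
 [ 0.435 -0.207  0.   ]
 [ 0.523 -0.263  0.   ]
 [ 0.49  -0.213 -0.   ]]
```

```bash
cat >> h.py <<'E'
def Rtool(jaw_yaw):
    # tool x down, y along world direction jaw_yaw (deg)
    c,s=np.cos(np.radians(jaw_yaw)),np.sin(np.radians(jaw_yaw)); x=np.array([0,0,-1.]); y=np.array([c,s,0]); return np.c_[x,y,np.cross(x,y)]
def cur():
    from workcell import env
    o=env.get_obs(); return o,np.array(o["position"]),R.from_euler("xyz",o["tool_rot"],degrees=True).as_matrix()
def row(p,Rm,tp,tyaw):
    T=Rtool(tyaw); return np.r_[np.degrees((R.from_matrix(Rm.T@T)).as_rotvec())/5,Rm.T@(np.array(tp)-p)/.025].round(3)
E
python3 - <<'E'
from h import *
o,p,Rm=cur(); print(o["time"],p,Rm.round(3))
mw=load("wrist1")[1]; ms=load("scene1")[1]; md=load("side1")[1]
print("indbase top",onz(mw,[(345,195)],.055),onz(ms,[(316,262)],.055),onz(md,[(190,224)],.055))
print("dial", onz(mw,[(480,280)],.175),onz(md,[(163,181)],.175),onz(ms,[(316,265),(326,231)],.19))
for k,j in ((0,180),(1,0)): print(j,row(p,Rm,(.582,.29,.24),j+5.33))
E
```

```text
0.3 [ 6.24842214e-01 -5.45476982e-05  2.30969991e-01] [[-0.001  1.    -0.   ]
 [-0.    -0.    -1.   ]
 [-1.    -0.001  0.   ]]
indbase top [[ 0.73419586 -0.02521686  0.055     ]] [[ 0.74552352 -0.03056796  0.055     ]] [[ 0.73507422 -0.01435808  0.055     ]]
dial [[ 0.80881943 -0.06169826  0.175     ]] [[ 0.83440465 -0.07178993  0.175     ]] [[ 0.83371853 -0.08093003  0.19      ]
 [ 0.75720469 -0.03028367  0.19      ]]
180 [ 3.4934e+01  1.1000e-02  0.0000e+00 -3.6000e-01 -1.7140e+00 -1.1602e+01]
0 [-1.0660e+00 -0.0000e+00  7.0000e-03 -3.6000e-01 -1.7140e+00 -1.1602e+01]
```

play_rows(
  plan=[
    [[-0.5,0,0,-0.36,-0.8,-5.5,0.34],[-1.07,0,0,-0.36,-1.71,-11.6,0.34],[-1.07,0,0,-0.36,-1.71,-11.6,0.34],[-1.07,0,0,-0.36,-1.71,-11.6,0.34],[-1.07,0,0,-0.36,-1.71,-11.6,0.34],[-1.07,0,0,-0.36,-1.71,-11.6,0.34],[-1.07,0,0,-0.36,-1.71,-11.6,0.34],[-1.07,0,0,-0.36,-1.71,-11.6,0.34]],
  ],
  force=40,
)

```text
time: 1.3
position: [0.583, 0.288, 0.2402]
tool_rot: [7.5, 89.9, -77.3]
wrist_force: [-0.2, 0.8, -0.0]
opening: 0.0289
```

Run:
```python
from h import *
im,m=snap("wrist","w2"); o,p,Rm=cur(); print(p,Rm.round(3),o["opening"],o["wrist_force"])
from cab import cw
v=json.load(open("cab.json"))
for h in (-.06,.06): 
    q=proj(m,cw(v,[(-v[3]-.035,h,.134)]))[0]; cv2.circle(im,tuple(map(int,q.round())),3,(0,255,0),1)
for P in [(.015,-.14,.172),(.015,.14,.172),(-v[3],-.13,.16),(-v[3],.13,.16)]:
    q=proj(m,cw(v,[P]))[0]; cv2.circle(im,tuple(map(int,q.round())),3,(255,255,0),1)
cv2.imwrite("pics/w2o.png",im)
```

```text
[0.58295525 0.2880912  0.24028428] [[ 0.     0.996  0.091]
 [-0.001  0.091 -0.996]
 [-1.     0.     0.001]] 0.02892387615210376 [ 0.89093906  0.54623029 -0.14376211]
```

View pics/w2o.png

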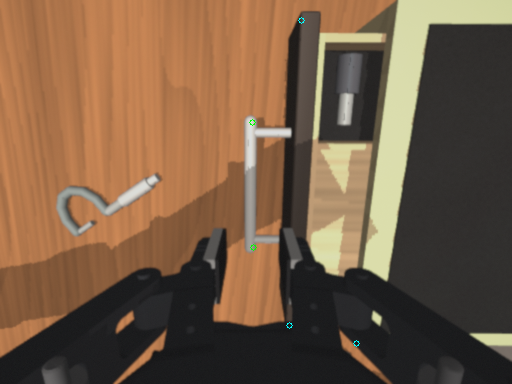

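The wrist view shows the handle ends at (252,122) and (252,247), exactly where the model predicts. I descend and grip it.

play_rows(
  plan=[
    [[0,0,0,1.5,0,0,0.34],[0,0,0,3,0,0,0.34],[0,0,0,4.2,0,0,0.34],[0,0,0,5,0,0,0.34],[0,0,0,5,0,0,0],[0,0,0,5,0,0,0],[0,0,0,5,0,0,0],[0,0,0,5,0,0,0]],
  ],
  force=30,
)

```text
time: 2.35
position: [0.5839, 0.2886, 0.1165]
tool_rot: [87.5, 89.8, 2.7]
wrist_force: [1.6, -1.6, 5.6]
opening: 0.0101
```

play_rows(
  plan=[
    [[0,0,0,0,-0.5,0,0],[0,0,0,0,-1.5,0,0],[0,0,0,0,-2.6,0,0],[0,0,0,0,-3.7,0,0],[0,0,0,0,-4.8,0,0],[0,0,0,0,-5.6,0,0],[0,0,0,0,-5.9,0,0],[0,0,0,0,-5.9,0,0]],
  ],
)

```text
time: 3.35
position: [0.4351, 0.2759, 0.1164]
tool_rot: [116.4, 89.9, 31.7]
wrist_force: [-1.1, -0.5, 8.3]
opening: 0.0101
```

play_rows(
  plan=[
    [[0,0,0,0,0,0,0.34],[0,0,0,0,0,0,0.34],[0,0,0,-1.5,0,0,0.34],[0,0,0,-3.5,0,0,0.34],[0,0,0,-5,0,0,0.34],[0,0,0,-6,0,0,0.6],[0,0,0,-6,0,0,0.6]],
  ],
)

```text
time: 4.22
position: [0.4362, 0.2765, 0.2668]
tool_rot: [115.6, 89.8, 30.9]
wrist_force: [-1.0, 0.4, 0.1]
opening: 0.051
```

Run:
```python
from h import *
im,m=snap("wrist","w3"); o,p,Rm=cur(); print(o["time"],p,Rm.round(3),o["opening"],o["wrist_force"])
for n in ("scene","side"): snap(n,n+"3")
im,_=load("side3"); cv2.imwrite("pics/si3.png",crop(im,50,150,260,195,3))
im,_=load("scene3"); cv2.imwrite("pics/sc3.png",crop(im,330,130,180,135,4))
```

```text
4.275 [0.43561951 0.27605293 0.26547246] [[ 0.001  0.996  0.093]
 [ 0.     0.093 -0.996]
 [-1.     0.001 -0.   ]] 0.0512509398948689 [ 0.0666733  -0.346788    0.49745144]
```

View pics/w3.png

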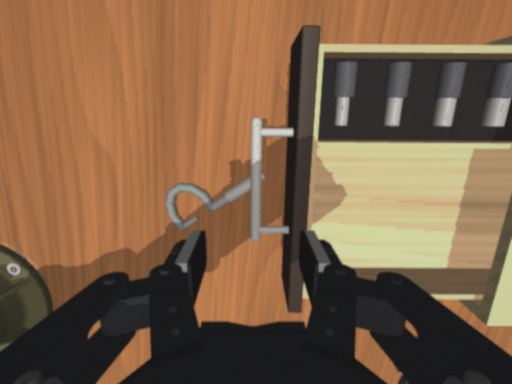

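View pics/si3.png

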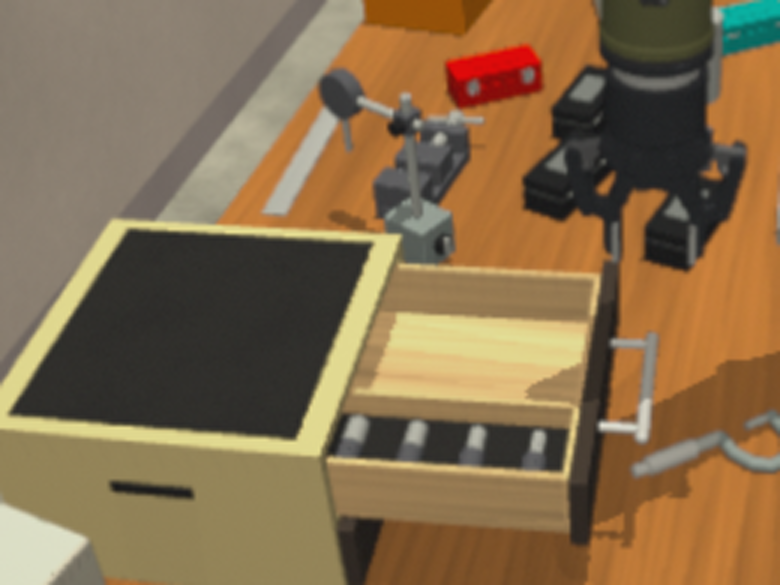

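View pics/sc3.png

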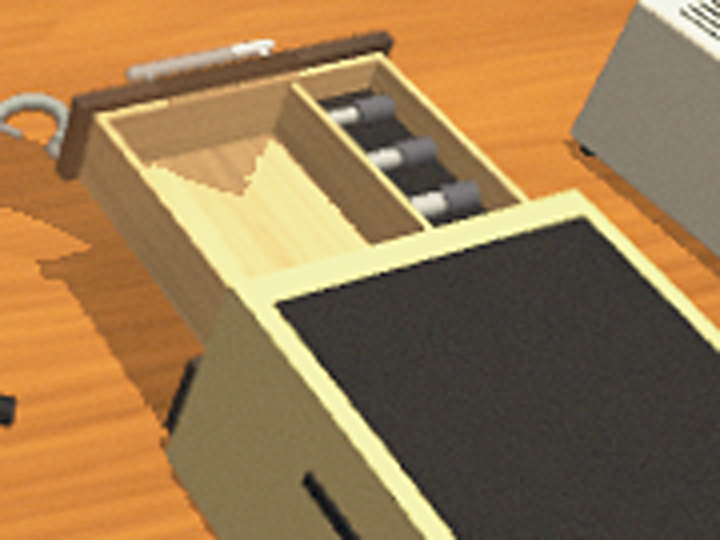

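Run:
```python
from h import *
from cab import cw
v=json.load(open("cab.json"))
g=lambda P:(P-[v[0],v[1],0])@cw([0,0,v[2]],np.eye(3)).T
ms=load("scene3")[1]; md=load("side3")[1]; mw=load("wrist3")[1] if 0 else load("w3")[1]
S=lambda p:((np.array(p)+.5)/4-.5)+[330,130]
D=lambda p:((np.array(p)+.5)/3-.5)+[50,150]
print("scene LF in top, div front top",g(onz(ms,[S((108,118))],.150)).round(4),g(onz(ms,[S((290,85)),S((297,83))],.146)).round(4))
print("side LFtop", g(onz(md,[D((595,280))],.150)).round(4), "div top front", g(onz(md,[D((572,403))],.146)).round(4),"floor far edge",g(onz(md,[D((450,315))],.096)).round(4))
print("wrist floor near -y edge",g(onz(mw,[(400,268),(312,268)],.096)).round(4),"div top",g(onz(mw,[(400,142)],.146)).round(4),g(onz(mw,[(400,142)],.096)).round(4))
print("handle wrist",g(onz(mw,[(256,120),(256,238)],.134)).round(4))
```

```text
scene LF in top, div front top [[-0.1665 -0.1173  0.15  ]] [[-0.1618  0.0359  0.146 ]
 [-0.1622  0.0425  0.146 ]]
side LFtop [[-0.1682 -0.1157  0.15  ]] div top front [[-0.1641  0.0397  0.146 ]] floor far edge [[-0.0296 -0.1198  0.096 ]]
wrist floor near -y edge [[-0.0407 -0.1203  0.096 ]
 [-0.1526 -0.1201  0.096 ]] div top [[-0.09    0.0432  0.146 ]] [[-0.0637  0.0382  0.096 ]]
handle wrist [[-0.2249  0.0632  0.134 ]
 [-0.2246 -0.0604  0.134 ]]
```

Run:
```python
from h import *
o,p,Rm=cur(); c=json.load(open("cases.json")); ms=load("scene1")[1]
x,y,w=c["1"]; print(row(p,Rm,(x,y,.15),w-90),o["joints"].round(1))
print("cyl base",onz(ms,[(149,228)],0),"cyl top ctr",onz(ms,[(145,195)],.12),"red near",onz(ms,[(147,290),(167,277)],.048))
```

```text
[ 3.8220e+00  1.4000e-02  1.7000e-02  4.5830e+00 -5.4400e-01  1.5414e+01] [-21.9  18.1 -18.1  99.    6.2  64.  -36.6]
cyl base [[ 4.96815873e-01 -4.32663563e-01  1.11022302e-16]] cyl top ctr [[ 0.48595667 -0.41875641  0.12      ]] red near [[ 0.72612915 -0.4369172   0.048     ]
 [ 0.70086435 -0.38826436  0.048     ]]
```

play_rows(
  plan=[
    [[0.6,0,0,0.3,-0.1,2,0.88],[1.6,0,0,1,-0.3,4.5,0.88],[2.6,0,0,2,-0.4,7,0.88],[3.82,0,0,3,-0.5,9.5,0.88],[3.82,0,0,4,-0.54,12,0.88],[3.82,0,0,4.58,-0.54,15.4,0.88],[3.82,0,0,4.58,-0.54,15.4,0.88],[3.82,0,0,4.58,-0.54,15.4,0.88]],
  ],
)

```text
time: 5.38
position: [0.4564, -0.1117, 0.1489]
tool_rot: [-67.2, 89.8, -171.3]
wrist_force: [0.8, 0.8, 1.3]
opening: 0.0753
```

Run:
```python
from h import *
im,m=snap("wrist","w4"); o,p,Rm=cur(); c=json.load(open("cases.json")); print(o["time"],p,Rm.round(3),o["opening"],o["wrist_force"])
x,y,w=c["1"]; print(row(p,Rm,(x,y,.008),w-90))
for k in c: drawbox(im,m,box(*c[k]))
cv2.imwrite("pics/w4o.png",im)
```

```text
5.425 [ 0.4567544  -0.10944942  0.1493961 ] [[-0.003  0.971 -0.241]
 [ 0.    -0.241 -0.971]
 [-1.    -0.003  0.   ]] 0.07518843177069894 [ 1.27476773 -0.05906611  0.28386523]
[-3.200e-02  3.000e-03  3.400e-02  5.656e+00  2.900e-02 -6.000e-03]
```

View pics/w4o.png

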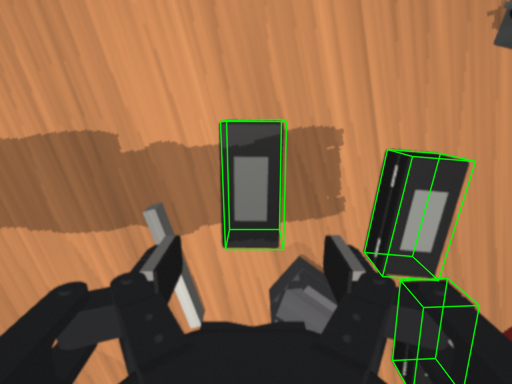

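The wrist view shows case 1 centred at (253,185), matching the fit. I descend, grip and lift it slightly to weigh.

play_rows(
  plan=[
    [[0,0,0,1.5,0,0,0.88],[0,0,0,3,0,0,0.88],[0,0,0,4.3,0,0,0.88],[0,0,0,5.2,0.03,0,0.88],[0,0,0,5.6,0.03,0,0.88],[0,0,0,5.6,0.03,0,0.3],[0,0,0,5.6,0.03,0,0.3],[0,0,0,5.6,0.03,0,0.3]],
  ],
  force=40,
)

```text
time: 6.42
position: [0.459, -0.1086, 0.0115]
tool_rot: [94.0, 89.9, -9.7]
wrist_force: [-0.1, -0.7, -1.7]
opening: 0.0555
```

play_rows(
  plan=[
    [[0,0,0,0,0,0,0.3],[0,0,0,-0.3,0,0,0.3],[0,0,0,-0.8,0,0,0.3],[0,0,0,-1.2,0,0,0.3],[0,0,0,-1.2,0,0,0.3],[0,0,0,-1.2,0,0,0.3],[0,0,0,-1.2,0,0,0.3],[0,0,0,-1.2,0,0,0.3]],
  ],
)

```text
time: 7.42
position: [0.4584, -0.1085, 0.0405]
tool_rot: [-87.9, 90.0, 168.4]
wrist_force: [-0.0, -0.3, -2.3]
opening: 0.0556
```

Run:
```python
from h import *
for i in range(3):
    im,m=snap("wrist","w5"); o,p,Rm=cur(); print(o["time"],p,o["opening"],o["wrist_force"],o["moment"])
```

```text
7.475 [ 0.45837592 -0.10848197  0.0405151 ] 0.0557194292060975 [ 0.93856333 -0.20944501 -1.24794257] [0.03669375 0.05370052 0.03668512]
7.525 [ 0.45843342 -0.10848418  0.04054941] 0.05540525548284376 [ 0.58496743  0.19433941 -2.0767446 ] [-0.03986985  0.00992988  0.01829328]
7.575 [ 0.45846219 -0.10850948  0.04059604] 0.05534776391129887 [ 0.18351725 -0.41031932 -3.22315355] [0.04359928 0.00759074 0.03703007]
```

View pics/w5.png

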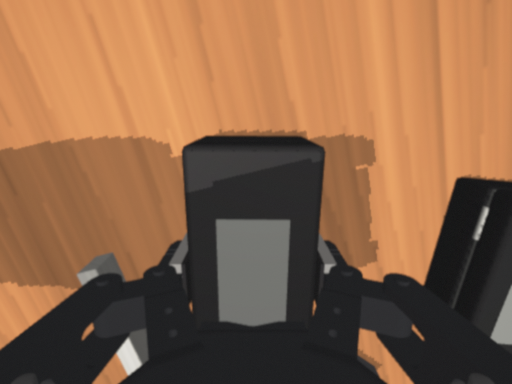

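Case 1 reads about −2.2 N, so it is empty. I set it back and go to case 2.

play_rows(
  plan=[
    [[0,0,0,0.5,0,0,0.3],[0,0,0,0.9,0,0,0.3],[0,0,0,1.1,0,0,0.3],[0,0,0,1.18,0,0,0.3],[0,0,0,1.2,0,0,0.3],[0,0,0,1.2,0,0,0.88],[0,0,0,1.2,0,0,0.88],[0,0,0,1.2,0,0,0.88]],
  ],
)

```text
time: 8.57
position: [0.4588, -0.1086, 0.0109]
tool_rot: [92.1, 90.0, -11.7]
wrist_force: [-0.6, 0.5, 1.4]
opening: 0.0752
```

play_rows(
  plan=[
    [[0,0,0,-1,0,0,0.88],[0,0,0,-2.5,0,0,0.88],[0,0,0,-4.5,0,0,0.88],[0,0,0,-5.6,0,0,0.88],[0,0,0,-5.6,0,0,0.88]],
  ],
)

```text
time: 9.2
position: [0.4598, -0.1088, 0.1528]
tool_rot: [91.6, 89.7, -12.2]
wrist_force: [-0.6, -0.2, -1.0]
opening: 0.0751
```

Run:
```python
from h import *
o,p,Rm=cur(); c=json.load(open("cases.json")); print(o["time"],p,o["wrist_force"])
x,y,w=c["2"]; print(row(p,Rm,(x,y,.15),w-90))
im,m=snap("wrist","w6")
for k in c: drawbox(im,m,box(*c[k]))
cv2.imwrite("pics/w6o.png",im)
```

```text
9.2 [ 0.45983589 -0.10884691  0.15282108] [-0.56232407 -0.23376349 -0.96611814]
[ 1.075e+00 -4.000e-03 -5.400e-02  1.430e-01  6.346e+00  1.363e+00]
```

View pics/w6o.png

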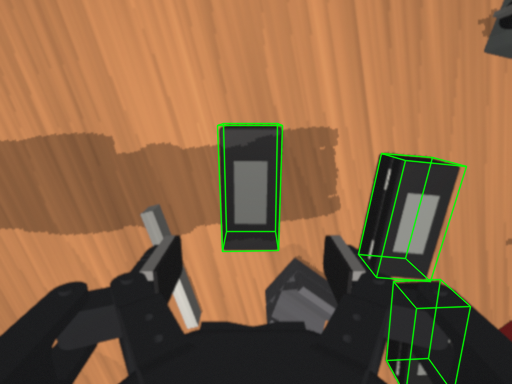

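Case 1 stands back on its fitted outline at (250,185). On to case 2.

play_rows(
  plan=[
    [[0.4,0,0,0.1,1.5,0.3,0.88],[0.8,0,0,0.1,3.5,0.7,0.88],[1.07,0,0,0.1,5.4,1.1,0.88],[1.07,0,0,0.1,6.35,1.36,0.88],[1.07,0,0,0.1,6.35,1.36,0.88],[1.07,0,0,0.1,6.35,1.36,0.88]],
  ],
)

```text
time: 10.0
position: [0.6033, -0.1785, 0.1469]
tool_rot: [-90.2, 89.8, 160.7]
wrist_force: [-0.5, -0.3, 0.6]
opening: 0.0754
```

Run:
```python
from h import *
im,m=snap("wrist","w7"); o,p,Rm=cur(); c=json.load(open("cases.json")); print(o["time"],p,Rm.round(3),o["opening"],o["wrist_force"])
x,y,w=c["2"]; print(row(p,Rm,(x,y,.0105),w-90))
for k in c: drawbox(im,m,box(*c[k]))
cv2.imwrite("pics/w7o.png",im)
```

```text
10.05 [ 0.60334894 -0.17845848  0.14742152] [[-0.002  0.945 -0.327]
 [ 0.001 -0.327 -0.945]
 [-1.    -0.002 -0.   ]] 0.07515204095354003 [-0.7995124   0.29319155  0.5257007 ]
[ 1.300e-02 -1.000e-03  2.700e-02  5.477e+00  1.230e-01  1.500e-02]
```

View pics/w7o.png

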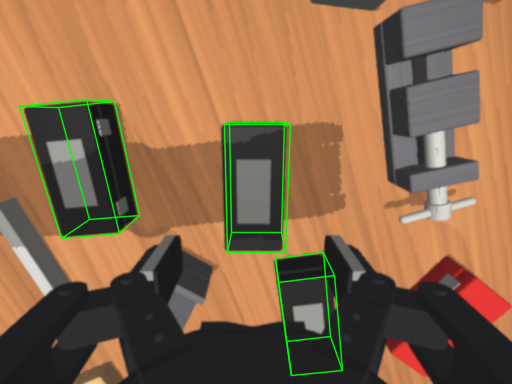

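Case 2 is centred at (256,187), in line with the fit. I descend, grip and lift.

play_rows(
  plan=[
    [[0,0,0,1.5,0.1,0,0.88],[0,0,0,3,0.12,0,0.88],[0,0,0,4.3,0.12,0,0.88],[0,0,0,5.2,0.12,0,0.88],[0,0,0,5.5,0.12,0,0.88],[0,0,0,5.5,0.12,0,0.3],[0,0,0,5.5,0.12,0,0.3],[0,0,0,5.5,0.12,0,0.3]],
  ],
  force=40,
)

```text
time: 11.05
position: [0.6079, -0.1804, 0.0116]
tool_rot: [93.2, 89.9, -15.9]
wrist_force: [-0.1, -0.2, -2.6]
opening: 0.0555
```

play_rows(
  plan=[
    [[0,0,0,0,0,0,0.3],[0,0,0,-0.3,0,0,0.3],[0,0,0,-0.8,0,0,0.3],[0,0,0,-1.2,0,0,0.3],[0,0,0,-1.2,0,0,0.3],[0,0,0,-1.2,0,0,0.3],[0,0,0,-1.2,0,0,0.3],[0,0,0,-1.2,0,0,0.3]],
  ],
)

```text
time: 12.05
position: [0.6073, -0.1802, 0.0404]
tool_rot: [-86.9, 90.0, 164.0]
wrist_force: [-0.6, -1.0, -2.5]
opening: 0.0558
```

Run:
```python
from h import *
for i in range(3):
    im,m=snap("wrist","w8"); o,p,Rm=cur(); print(o["time"],p,o["opening"],o["wrist_force"],o["moment"])
```

```text
12.1 [ 0.60733507 -0.18023783  0.04042599] 0.05566135261482333 [ 0.05575125 -0.26286907 -1.34115615] [-0.01620698 -0.01985851  0.00303361]
12.15 [ 0.60740141 -0.18024939  0.04049955] 0.055413419835714565 [ 0.69748663 -0.08359522 -1.3030324 ] [ 0.01194194  0.04289725 -0.02198465]
12.2 [ 0.60742493 -0.18024954  0.0405706 ] 0.0551800226497455 [ 0.41063568 -0.62372492 -2.21179966] [ 0.02879645  0.03722076 -0.00354213]
```

Case 2 reads about −1.8 N, so it is empty too. I put it back and weigh case 3 to confirm.

play_rows(
  plan=[
    [[0,0,0,0.5,0,0,0.3],[0,0,0,0.9,0,0,0.3],[0,0,0,1.1,0,0,0.3],[0,0,0,1.18,0,0,0.3],[0,0,0,1.2,0,0,0.3],[0,0,0,1.2,0,0,0.88],[0,0,0,1.2,0,0,0.88],[0,0,0,1.2,0,0,0.88]],
  ],
)

```text
time: 13.2
position: [0.6077, -0.1803, 0.0108]
tool_rot: [100.8, 90.0, -8.3]
wrist_force: [0.2, 0.2, 0.0]
opening: 0.0751
```

play_rows(
  plan=[
    [[0,0,0,-1,0,0,0.88],[0,0,0,-2.5,0,0,0.88],[0,0,0,-4.5,0,0,0.88],[0,0,0,-5.6,0,0,0.88],[0,0,0,-5.6,0,0,0.88]],
  ],
)

```text
time: 13.82
position: [0.609, -0.1807, 0.1535]
tool_rot: [93.8, 89.7, -15.4]
wrist_force: [-0.1, 1.0, -1.0]
opening: 0.0752
```

Run:
```python
from h import *
o,p,Rm=cur(); c=json.load(open("cases.json")); print(o["time"],p,o["wrist_force"])
x,y,w=c["3"]; print(row(p,Rm,(x,y,.15),w-90))
im,m=snap("wrist","w9")
for k in c: drawbox(im,m,box(*c[k]))
cv2.imwrite("pics/w9o.png",im)
```

```text
13.825 [ 0.60897467 -0.18071555  0.15345352] [-0.14476304  1.01564459 -1.02367992]
[-1.667  0.    -0.058  0.147  2.197  5.937]
```

View pics/w9o.png

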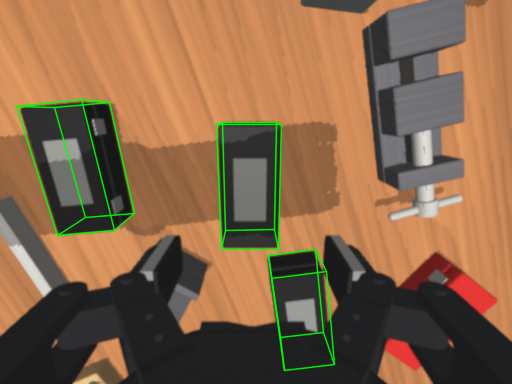

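Case 2 is back on its outline at (250,187). Moving to case 3.

play_rows(
  plan=[
    [[-0.5,0,0,0.1,0.5,1.3,0.88],[-1.1,0,0,0.1,1.2,3.2,0.88],[-1.67,0,0,0.1,1.8,5,0.88],[-1.67,0,0,0.1,2.2,5.94,0.88],[-1.67,0,0,0.1,2.2,5.94,0.88],[-1.67,0,0,0.1,2.2,5.94,0.88]],
  ],
)

```text
time: 14.62
position: [0.6107, -0.337, 0.1469]
tool_rot: [-132.8, 89.8, 126.5]
wrist_force: [0.7, -0.6, -0.1]
opening: 0.0754
```

Run:
```python
from h import *
im,m=snap("wrist","w10"); o,p,Rm=cur(); c=json.load(open("cases.json")); print(o["time"],p,Rm.round(3),o["opening"],o["wrist_force"])
x,y,w=c["3"]; print(row(p,Rm,(x,y,.0105),w-90))
for k in c: drawbox(im,m,box(*c[k]))
cv2.imwrite("pics/w10o.png",im)
```

```text
14.675 [ 0.61105382 -0.33656393  0.1473541 ] [[-0.001  0.983 -0.185]
 [ 0.002 -0.185 -0.983]
 [-1.    -0.001 -0.002]] 0.07530430785483871 [-0.56337107 -1.11681548  0.25434349]
[ 0.026 -0.019  0.016  5.474  0.074  0.093]
```

View pics/w10o.png

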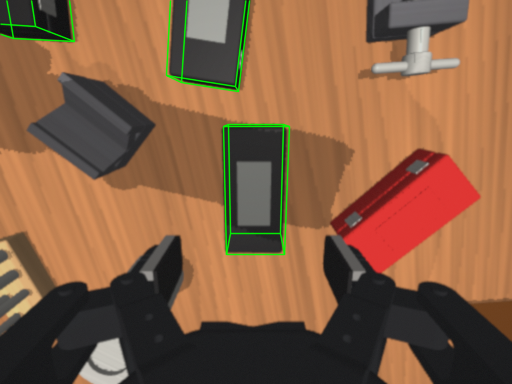

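Case 3 is centred at (255,185), and the red look-alike's nearest corner (332,222) is clear of the finger. Descending.

play_rows(
  plan=[
    [[0,0,0,1.5,0.07,0.05,0.85],[0,0,0,3,0.07,0.09,0.85],[0,0,0,4.3,0.07,0.09,0.85],[0,0,0,5.2,0.07,0.09,0.85],[0,0,0,5.5,0.07,0.09,0.85],[0,0,0,5.5,0.07,0.09,0.3],[0,0,0,5.5,0.07,0.09,0.3],[0,0,0,5.5,0.07,0.09,0.3]],
  ],
  force=60,
)

```text
time: 15.68
position: [0.6122, -0.3409, 0.0112]
tool_rot: [125.1, 90.0, 24.4]
wrist_force: [-0.7, 0.7, -3.7]
opening: 0.0551
```

play_rows(
  plan=[
    [[0,0,0,0,0,0,0.3],[0,0,0,-0.3,0,0,0.3],[0,0,0,-0.8,0,0,0.3],[0,0,0,-1.2,0,0,0.3],[0,0,0,-1.2,0,0,0.3],[0,0,0,-1.2,0,0,0.3],[0,0,0,-1.2,0,0,0.3],[0,0,0,-1.2,0,0,0.3]],
  ],
)

```text
time: 16.68
position: [0.612, -0.341, 0.0403]
tool_rot: [-104.8, 90.0, 154.5]
wrist_force: [0.3, -0.4, -6.9]
opening: 0.0555
```

Run:
```python
from h import *
from cab import cw
for i in range(3):
    im,m=snap("wrist","w11"); o,p,Rm=cur(); print(o["time"],p,o["opening"],o["wrist_force"],o["moment"])
v=json.load(open("cab.json")); t=cw(v,[(-.095,-.041,.0)])[0]; print("target",t)
for z in (.25,.13,.1065): print(z,row(p,Rm,(t[0],t[1],z),v[2]))
```

```text
16.725 [ 0.61204213 -0.34104077  0.04039226] 0.055454727018603565 [ 0.46257487 -0.15446662 -6.5015108 ] [-0.04004104  0.0092996  -0.01911842]
16.775 [ 0.61209641 -0.34102851  0.04048794] 0.05520567866525318 [ 0.16091484 -0.1242238  -5.95091564] [-0.01503814  0.03451884 -0.01146907]
16.825 [ 0.61210407 -0.34110861  0.040541  ] 0.055068266955896054 [-3.83459266e-03 -2.19646964e-01 -6.99018013e+00] [ 0.00182012  0.01676192 -0.03936813]
target [0.57220967 0.24783685 0.        ]
0.25 [-3.2180e+00 -2.0000e-03  4.0000e-03 -8.3740e+00 -5.9660e+00 -2.2847e+01]
0.13 [-3.2180e+00 -2.0000e-03  4.0000e-03 -3.5740e+00 -5.9650e+00 -2.2847e+01]
0.1065 [-3.2180e+00 -2.0000e-03  4.0000e-03 -2.6340e+00 -5.9640e+00 -2.2847e+01]
```

View pics/w11.png

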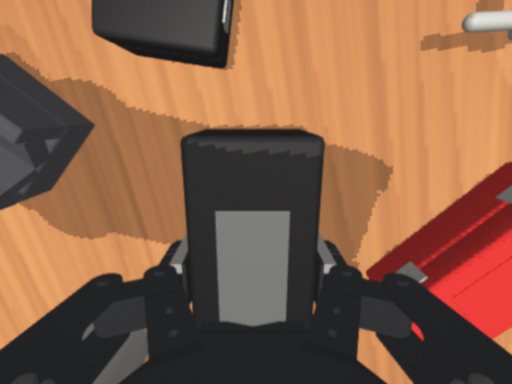

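Case 3 reads about −6.6 N (0.67 kg), so it holds the master. I carry it up and over to the drawer.

play_rows(
  plan=[
    [[0,0,0,-0.6,0,0,0.3],[0,0,0,-1.8,0,0,0.3],[0,0,0,-3.4,0,0,0.3],[0,0,0,-5,0,-0.3,0.3],[0,0,0,-6.6,-0.2,-1,0.3],[0,0,0,-7.8,-0.6,-2.2,0.3],[-0.3,0,0,-8.2,-1.1,-3.8,0.3],[-0.6,0,0,-8.4,-1.6,-5.5,0.3]],
  ],
)

```text
time: 17.82
position: [0.5985, -0.1977, 0.2531]
tool_rot: [79.1, 89.8, -18.6]
wrist_force: [0.4, 1.2, -6.4]
opening: 0.0558
```

Run:
```python
from h import *
from cab import cw
o,p,Rm=cur(); print(o["time"],p,o["opening"],o["wrist_force"])
v=json.load(open("cab.json")); t=cw(v,[(-.095,-.041,.0)])[0]; print(row(p,Rm,(t[0],t[1],.25),v[2]))
```

```text
17.825 [ 0.59848201 -0.19772124  0.25312619] 0.0557544228854414 [ 0.35707902  1.16723526 -6.40025059]
[-2.6160e+00  1.0000e-02 -3.2000e-02  1.0600e-01 -3.4440e+00 -1.7518e+01]
```

play_rows(
  plan=[
    [[-0.3,0,0,0.1,-0.4,-2,0.3],[-0.6,0,0,0.1,-0.8,-4.2,0.3],[-1,0,0,0.1,-1.3,-6.6,0.3],[-1.4,0,0,0.1,-1.8,-9.2,0.3],[-1.8,0,0,0.1,-2.3,-11.8,0.3],[-2.2,0,0,0.1,-2.8,-14.2,0.3],[-2.6,0,0,0.1,-3.2,-16.2,0.3],[-2.62,0,0,0.1,-3.4,-17.2,0.3]],
  ],
)

```text
time: 18.82
position: [0.5708, 0.2441, 0.2497]
tool_rot: [161.8, 89.8, 77.5]
wrist_force: [0.2, -0.5, -6.7]
opening: 0.0554
```

play_rows(
  plan=[
    [[0,0,0,0,0,0,0.3],[0,0,0,0,0,0,0.3]],
  ],
)

```text
time: 19.08
position: [0.5725, 0.2379, 0.249]
tool_rot: [38.5, 89.9, -46.2]
wrist_force: [-0.3, -0.6, -6.6]
opening: 0.0549
```

Run:
```python
from h import *
from cab import cw
im,m=snap("wrist","w12"); snap("scene","scene12"); im,_=load("scene12"); cv2.imwrite("pics/sc12.png",crop(im,300,90,200,150,4))
o,p,Rm=cur(); print(o["time"],p,o["opening"],o["wrist_force"])
v=json.load(open("cab.json")); t=cw(v,[(-.095,-.041,.0)])[0]; print(row(p,Rm,(t[0],t[1],.108),v[2]))
```

```text
19.175 [0.57277115 0.23722649 0.24879639] 0.05558486132467212 [-0.02589844 -0.38349687 -6.30083124]
[-0.022  0.011 -0.007  5.631  0.013 -0.43 ]
```

View pics/w12.png

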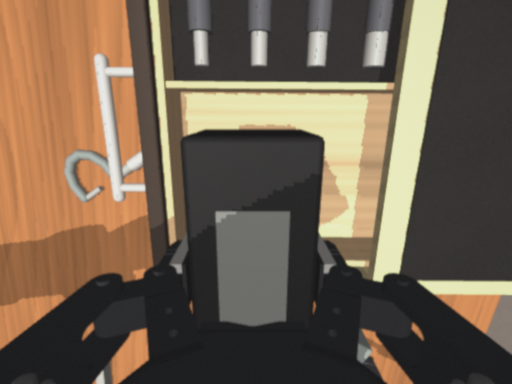

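View pics/sc12.png

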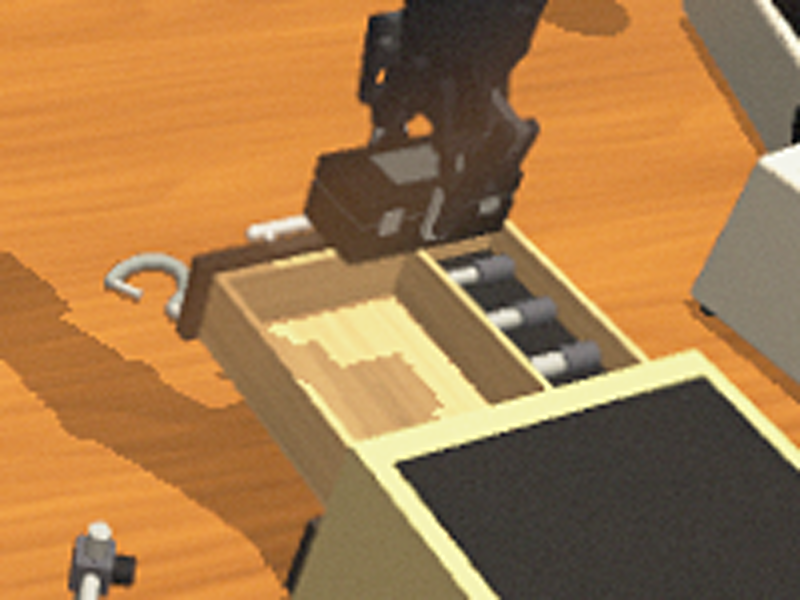

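The case hangs level over the bay, 11 mm short of mid-width. I correct that and descend to about 20 mm above the floor.

play_rows(
  plan=[
    [[0,0,0,0.3,0,-0.25,0.3],[0,0,0,1,0,-0.43,0.3],[0,0,0,2,0,-0.43,0.3],[0,0,0,3,0,-0.43,0.3],[0,0,0,4,0,-0.43,0.3],[0,0,0,4.6,0,-0.43,0.3],[0,0,0,4.8,0,-0.43,0.3],[0,0,0,4.8,0,-0.43,0.3]],
  ],
)

```text
time: 20.18
position: [0.5716, 0.2498, 0.1285]
tool_rot: [126.2, 90.0, 41.5]
wrist_force: [0.2, 0.1, -6.2]
opening: 0.0554
```

Run:
```python
from h import *
from cab import cw
im,m=snap("wrist","w13"); snap("scene","scene13"); im,_=load("scene13"); cv2.imwrite("pics/sc13.png",crop(im,320,110,180,135,4))
o,p,Rm=cur(); print(o["time"],p,o["opening"],o["wrist_force"])
v=json.load(open("cab.json")); t=cw(v,[(-.095,-.041,.0)])[0]; print(row(p,Rm,(t[0],t[1],.1072),v[2]))
```

```text
20.275 [0.57185299 0.24997425 0.12921666] 0.05523390919832048 [-0.07310094  0.41980571 -6.75738161]
[ 0.002 -0.007 -0.017  0.881  0.005  0.087]
```

View pics/w13.png

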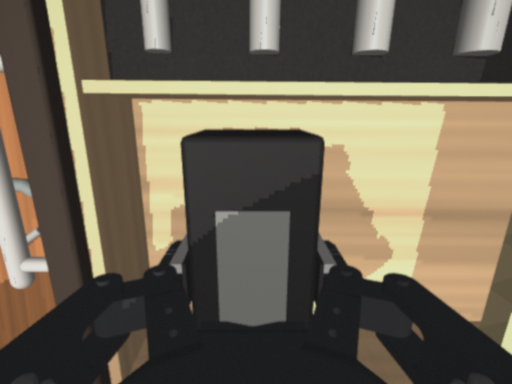

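View pics/sc13.png

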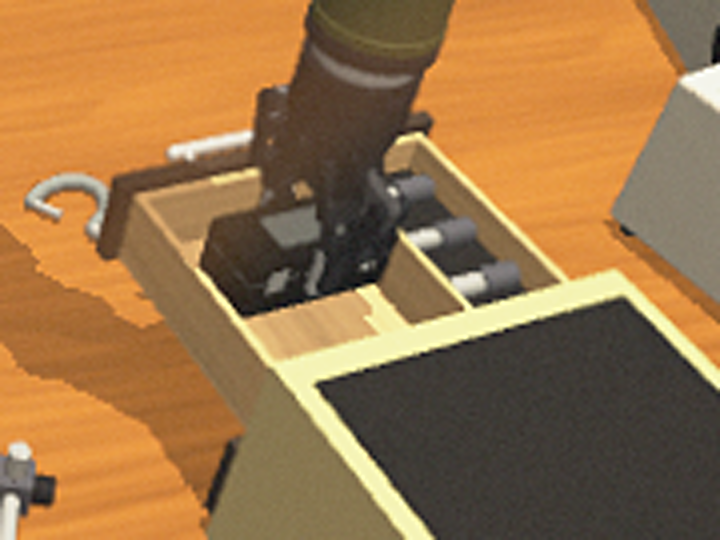

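The case is inside the bay walls with free gaps all round. I lower it slowly to the floor.

play_rows(
  plan=[
    [[0,0,0,0.25,0,0.04,0.3],[0,0,0,0.5,0,0.08,0.3],[0,0,0,0.65,0,0.08,0.3],[0,0,0,0.75,0,0.08,0.3],[0,0,0,0.8,0,0.08,0.3],[0,0,0,0.83,0,0.08,0.3],[0,0,0,0.83,0,0.08,0.3],[0,0,0,0.83,0,0.08,0.3]],
  ],
)

```text
time: 21.28
position: [0.5715, 0.2477, 0.1077]
tool_rot: [109.1, 90.0, 24.5]
wrist_force: [0.1, -0.9, -6.6]
opening: 0.0554
```

play_rows(
  plan=[
    [[0,0,0,0.02,0,0,0.3],[0,0,0,0.04,0,0,0.3],[0,0,0,0.06,0,0,0.3],[0,0,0,0.06,0,0,0.3]],
  ],
)

```text
time: 21.78
position: [0.5722, 0.2477, 0.107]
tool_rot: [100.4, 89.9, 15.8]
wrist_force: [-0.3, -1.4, 5.6]
opening: 0.0551
```

Contact: the force went from −6.6 to +5.6 N. I ease up a little and release.

play_rows(
  plan=[
    [[0,0,0,-0.02,0,0,0.3],[0,0,0,-0.02,0,0,0.75],[0,0,0,-0.02,0,0,0.85],[0,0,0,-0.02,0,0,0.85],[0,0,0,-0.6,0,0,0.85],[0,0,0,-1.8,0,0,0.85],[0,0,0,-3.5,0,0,0.85],[0,0,0,-5.2,0,0,0.85]],
  ],
)

```text
time: 22.78
position: [0.5714, 0.2477, 0.2384]
tool_rot: [126.6, 90.0, 42.0]
wrist_force: [1.2, -0.5, 0.4]
opening: 0.0724
```

Run:
```python
from h import *
from cab import cw
im,m=snap("wrist","w14"); snap("scene","scene14"); im2,m2=load("scene14"); 
o,p,Rm=cur(); print(o["time"],p,o["opening"],o["wrist_force"])
v=json.load(open("cab.json")); t=cw(v,[(-.095,-.041,.0)])[0]
drawbox(im,m,box(t[0],t[1],v[2]+90,z=.096)); cv2.imwrite("pics/w14o.png",im)
c=crop(im2,320,110,180,135,4); drawbox(c,m2,box(t[0],t[1],v[2]+90,z=.096),4,(320,110)); cv2.imwrite("pics/sc14.png",c)
# push pose: shut fingers in front of handle
d=.192
for x in (-d-.035-.05,): q=cw(v,[(x,0,.0)])[0]; print(q,row(p,Rm,(q[0],q[1],.25),v[2]))
```

```text
22.875 [0.57361033 0.2490886  0.24243341] 0.07251444356472014 [-0.56956639  0.68091402  0.17078901]
[0.3871865  0.27174138 0.        ] [ 3.000e-03 -4.100e-02 -1.050e-01 -3.640e-01 -7.337e+00 -1.598e+00]
```

View pics/w14o.png

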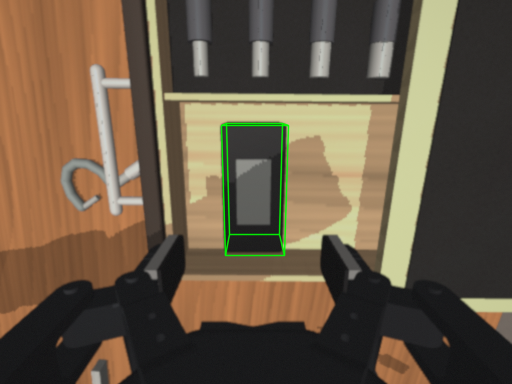

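View pics/sc14.png

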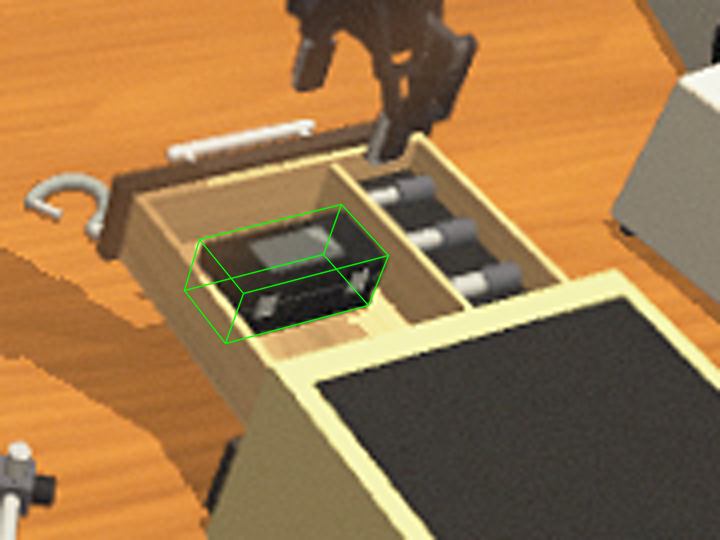

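The case lies flat in the bay on the planned outline. Next I shut the fingers and go round in front of the handle.

play_rows(
  plan=[
    [[0,0,0,-0.36,-1.2,-0.3,0.5],[0,0,0,-0.36,-3,-0.7,0],[0,0,0,-0.36,-4.8,-1.2,0],[0,0,0,-0.36,-6.5,-1.6,0],[0,0,0,-0.36,-7.3,-1.6,0],[0,0,0,-0.36,-7.3,-1.6,0],[0,0,0,-0.36,-7.3,-1.6,0]],
  ],
)

```text
time: 23.75
position: [0.387, 0.2705, 0.2454]
tool_rot: [108.4, 89.9, 23.7]
wrist_force: [-0.0, 0.3, -0.5]
opening: -0.0003
```

Run:
```python
from h import *
from cab import cw
im,m=snap("wrist","w15"); o,p,Rm=cur(); print(o["time"],p,o["opening"],o["wrist_force"])
v=json.load(open("cab.json")); q=cw(v,[(-.277,0,0)])[0]; print(row(p,Rm,(q[0],q[1],.117),v[2]))
```

```text
23.8 [0.38714349 0.27040517 0.24521581] -0.0006299867986533836 [0.2078521  0.24983643 0.15882243]
[-8.000e-03 -3.000e-03 -8.000e-03  5.129e+00  3.000e-03 -5.200e-02]
```

View pics/w15.png

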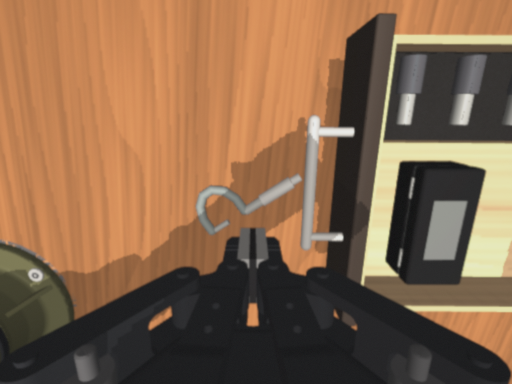

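The shut fingers stand in front of the handle, whose middle is at (312,183). I descend and push towards home.

play_rows(
  plan=[
    [[0,0,0,1.5,0,0,0],[0,0,0,3,0,0,0],[0,0,0,4.4,0,0,0],[0,0,0,5.1,0,0,0],[0,0,0,5.1,0.3,0,0],[0,0,0,5.1,0.8,0,0],[0,0,0,5.1,1.2,0,0],[0,0,0,5.1,1.4,0,0]],
  ],
)

```text
time: 24.8
position: [0.4222, 0.2738, 0.1181]
tool_rot: [119.7, 89.9, 35.0]
wrist_force: [-1.9, 0.3, 0.2]
opening: -0.0001
```

play_rows(
  plan=[
    [[0,0,0,0,0.2,0,0],[0,0,0,0,0.6,0,0],[0,0,0,0,1.1,0,0],[0,0,0,0,1.7,0,0],[0,0,0,0,2.3,0,0],[0,0,0,0,2.9,0,0],[0,0,0,0,3.5,0,0],[0,0,0,0,4.1,0,0]],
  ],
)

```text
time: 25.8
position: [0.524, 0.2832, 0.1174]
tool_rot: [-53.9, 90.0, -138.6]
wrist_force: [-2.3, -0.2, 1.4]
opening: -0.0001
```

Run:
```python
from h import *
from cab import cw
im,m=snap("wrist","w16"); o,p,Rm=cur(); print(o["time"],p,o["opening"],o["wrist_force"])
v=json.load(open("cab.json")); print(((p-[v[0],v[1],0])@cw([0,0,v[2]],np.eye(3)).T).round(4))
```

```text
25.85 [0.52621621 0.28324542 0.11744683] -0.00036776442936654056 [ 2.42525357 -0.15851421  0.5695972 ]
[-0.1375 -0.0015  0.1174]
```

View pics/w16.png

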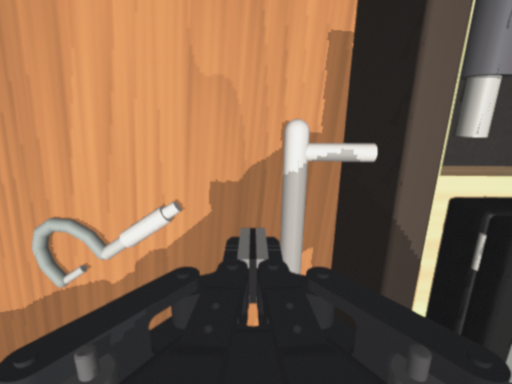

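Run:
```python
from h import *
from cab import cw
m=load("w16")[1]; v=json.load(open("cab.json")); print(((onz(m,[(295,150),(293,240)],.134)-[v[0],v[1],0])@cw([0,0,v[2]],np.eye(3)).T).round(4))
```

```text
[[-0.1214  0.0521  0.134 ]
 [-0.1206  0.0076  0.134 ]]
```

The drawer is now 0.086 out, so it has about 3.4 units to go. The last part goes slowly.

play_rows(
  plan=[
    [[0,0,0,0,0.4,0,0],[0,0,0,0,0.9,0,0],[0,0,0,0,1.4,0,0],[0,0,0,0,1.9,0,0],[0,0,0,0,2.3,0,0],[0,0,0,0,2.6,0,0],[0,0,0,0,2.8,0,0],[0,0,0,0,2.9,0,0]],
  ],
)

```text
time: 26.85
position: [0.5953, 0.2899, 0.1175]
tool_rot: [-40.9, 90.0, -125.5]
wrist_force: [-0.8, -1.5, 0.3]
opening: 0.0003
```

play_rows(
  plan=[
    [[0,0,0,0,0.1,0,0],[0,0,0,0,0.2,0,0],[0,0,0,0,0.3,0,0],[0,0,0,0,0.36,0,0],[0,0,0,0,0.42,0,0],[0,0,0,0,0.46,0,0]],
  ],
)

```text
time: 27.6
position: [0.6067, 0.2911, 0.1175]
tool_rot: [-56.3, 90.0, -140.9]
wrist_force: [-0.8, -0.6, -0.5]
opening: 0.0002
```

play_rows(
  plan=[
    [[0,0,0,0,0.06,0,0],[0,0,0,0,0.12,0,0],[0,0,0,0,0.18,0,0],[0,0,0,0,0.24,0,0],[0,0,0,0,0.24,0,0]],
  ],
)

```text
time: 28.22
position: [0.6087, 0.2913, 0.1175]
tool_rot: [-76.9, 89.6, -161.5]
wrist_force: [-13.6, -3.6, 8.7]
opening: -0.0001
```

Force rose to −13.6 N with no further travel, so it is against the stop. I retreat and check.

play_rows(
  plan=[
    [[0,0,0,0,-0.3,0,0],[0,0,0,0,-1,0,0],[0,0,0,-0.5,-2.2,0,0],[0,0,0,-2,-3.4,0,0.3],[0,0,0,-4,-4.5,0,0.3],[0,0,0,-5,-5.5,0,0.3],[0,0,0,-5,-5.5,0,0.3]],
  ],
)

```text
time: 29.1
position: [0.4756, 0.2802, 0.2454]
tool_rot: [116.4, 89.7, 31.8]
wrist_force: [-0.1, -0.1, -0.5]
opening: 0.0253
```

Run:
```python
from h import *
from cab import cw
im,m=snap("wrist","w17"); o,p,Rm=cur(); print(o["time"],p,o["opening"],o["wrist_force"])
for n in ("scene","side"): snap(n,n+"17")
v=json.load(open("cab.json")); c=json.load(open("cases.json"))
g=lambda P:((P-[v[0],v[1],0])@cw([0,0,v[2]],np.eye(3)).T).round(4)
for i,(n,off) in enumerate((("scene",(130,150)),("side",(30,140)))):
    a,mm=load(n+"17"); d=crop(a,*off,380 if i==0 else 300,200,2)
    for k in "12": drawbox(d,mm,box(*c[k]),2,off)
    for h in (-.06,.06):
        q=(proj(mm,cw(v,[(-.035,h,.134)]))[0]-off+.5)*2; cv2.circle(d,tuple(map(int,q.round())),4,(255,0,255),1)
    cv2.imwrite(f"pics/{n}17o.png",d)
```

```text
29.15 [0.47616762 0.27941666 0.24372785] 0.025795289160145868 [-0.16959706  0.20629303 -0.97724264]
```

View pics/w17.png

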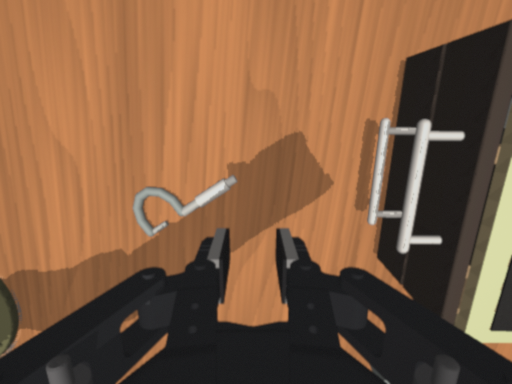

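View pics/scene17o.png

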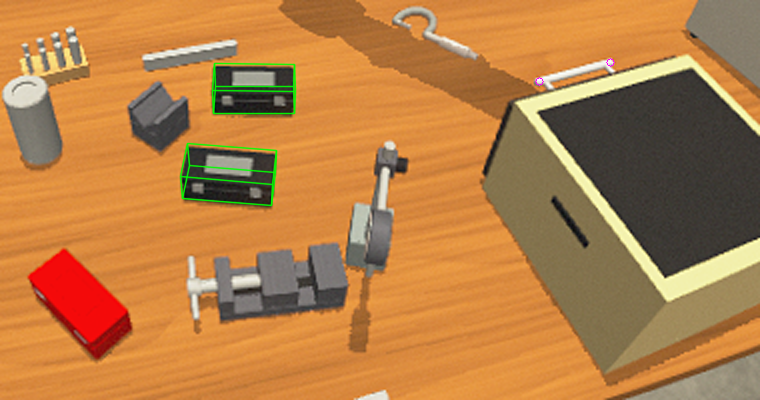

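View pics/side17o.png

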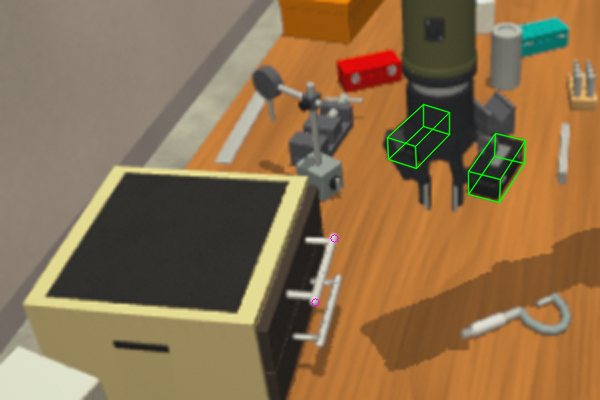

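Run:
```python
from h import *
from cab import cw
v=json.load(open("cab.json")); 
g=lambda P:((P-[v[0],v[1],0])@cw([0,0,v[2]],np.eye(3)).T).round(4)
m=load("w17")[1]; print("upper handle",g(onz(m,[(424,126),(404,247)],.134)),"lower?",g(onz(m,[(386,124),(374,220)],.05)))
a,_=load("side17"); cv2.imwrite("pics/si17b.png",crop(a,130,210,90,125,5)[:600])
a,_=load("scene17"); cv2.imwrite("pics/sc17b.png",crop(a,365,170,145,70,5))
```

```text
upper handle [[-0.0358  0.0587  0.134 ]
 [-0.0357 -0.0601  0.134 ]] lower? [[-0.0302  0.0574  0.05  ]
 [-0.0296 -0.0641  0.05  ]]
```

View pics/si17b.png

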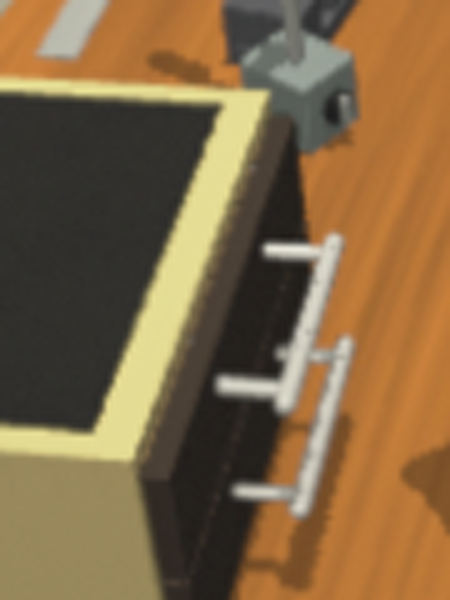

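View pics/sc17b.png

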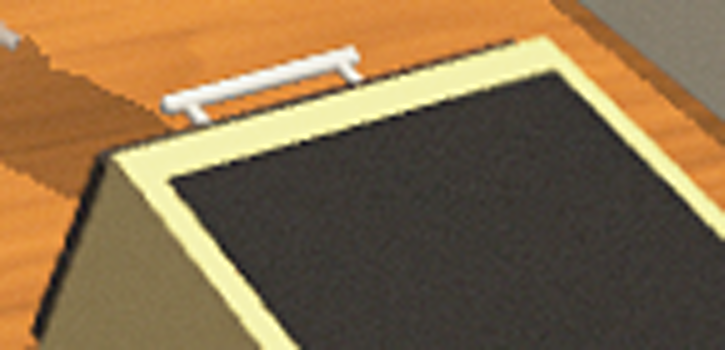

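Checks agree: upper handle at x = −0.036 in the cabinet's frame (−0.035 is home), fronts flush, both empty cases on their original outlines, gripper clear of everything.

Run:
```python
from workcell import env
o=env.get_obs(); print(o["time"],o["dq"].round(2),o["wrist_force"].round(2)); print(env.sign_off())
```

```text
29.25 [ 0.21  1.07  0.11  0.08 -0.12  0.21 -0.03] [ 0.34 -0.55  0.19]
the job is handed in; nothing more can be done
None
```

The job is handed in at 29 s of the 72 s limit. The case holding the steel master lies lid up in the free bay, and the upper drawer is pushed home against its stop.

- **Weighing:** I lifted all three cases about 30 mm. They read about 2.2 N, 1.8 N and 6.6 N. The heavy one, about 0.67 kg, is the case that stood at (0.61, −0.34).
- **Empty cases:** Both were put back. The last scene picture shows them on their original outlines, to about 2 mm.
- **Placing:** The heavy case went down slowly onto the bay floor, with about 12 N of contact, and a picture after release showed it flat where planned.
- **Closing:** I pushed the handle with shut fingers until the force rose to about 14 N with no further travel. The last pictures show the upper front flush with the lower one. The handle measured 36 mm in front of the cabinet, against 35 mm when fully home.
- **One disagreement:** A reading taken while the arm was still moving put the drawer about 3 mm short of home. The finger thickness, the stop force and the final pictures all say it is home, so I did not push again.
- **Other instruments:** None of the bystanders I could see in the last pictures looked moved. I compared them by eye and did not measure them.

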